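# Set the bench sterilizer to the pinned stop and open its door

## Robot

A 6-joint arm with a two-finger parallel gripper is mounted at the origin on the work surface. World frame = base frame: x ahead of the robot, y to its left, z up, the work surface at z = 0. Lengths are in m, angles in rad, forces in N, time in s.
With the tool pointing down it reaches from about 0.325 to 0.85 m from the base axis. Payload 15.5 kg.
Tool frame: the origin (TCP) lies where the fingers leave the gripper's body, on its centre line; the fingertips stand 78 mm ahead of it and the grasp point (between the pads) lies 60 mm ahead of it; z points along the fingers, y is the line along which they close (so a half turn about z gives the same grasp; the last joint's range is limited). The gripper opens to 91 mm and grips with 3 to 60 N. Pads are 32 mm wide; open, the fingers measure 118 mm over their backs; the gripper's body (76 mm by 178 mm) begins 60 mm behind the grasp point.
Start: joints at [-1.413, 0.494, 1.345, -0, 1.302, -0.096], TCP at [0.157, -0.605, 0.292] pointing down, gripper open.
Joint ranges: [-2.91, 2.91], [-0.82, 2.16], [0.22, 2.67], [-1.22, 4.37], [0.12, 2.79], [-3.08, 3.08]. Speed limits (rad/s): [1.89, 1.89, 2.57, 3.01, 3.01, 3.01].

## Interface

Orientations are given as a unit quaternion [x, y, z, w].
In Python, from station import robot, eyes, workorder gives the robot as it stands. The module is installed in compiled form; this text tells all that it offers.
- The arm moves only by the tool send_rows, never from a script. Its argument "increments" is text: rows parted by semicolons, each of 7 numbers parted by spaces: the shift along the tool's x, y, z in units of 4 cm (1.0 is 4 cm), then the turn, a rotation vector about the tool's x, y, z in units of 0.08 rad (1.0 is 0.08 rad), then the closure, from 0 (fully open) to 1 (shut). In form: tx ty tz wx wy wz hand; .... A call has exactly 10 rows; each row shifts and turns the commanded pose from where the row before left it, along the tool's axes as they then stand; what a row does not reach is not made up. A row lasts 1/12 s, in which the tool goes at most 41.7 mm and 7.16 degrees, less where a joint would pass 70% of its speed; a pose out of reach is approached as far as the arm can. A call with a number of a shift or a turn outside -1 to 1 is refused whole. A call with a gripper value outside its range is refused whole. The fingers move at their own pace and stop on an object; "force" is the grip in N (left out, the last holds). Time passes only in rows, so rows that do not move let the fingers close, or fill a call up. It gives the time, the measured TCP pose, the force, the opening and the grip force at its end, in the units of the state.
- robot.observe(): the state, without advancing time (a new reading comes with each control period).
- eyes.grab_frame(name): name is "scene" or "top" or "wrist"; returns a dict with "color" (384x512x3 uint8, red, green, blue), "vfov" (degrees; the focal length in pixels is half the picture's height over the tangent of half this angle, whatever the lens; pixels are square), "cx", "cy" (the principal point, pixels), "D" ([k1, k2, p1, p2, k3] as OpenCV has them; the pictures are not rectified), "R" (3x3) and "t" (3): a world point X has camera coordinates R X + t; the wrist camera has in their place "T_tool_cam" (4x4, takes a point from camera to tool coordinates, whose origin is the TCP and whose axes are the flange's). Camera axes: x right, y down, z forward; pixel columns grow to the right and rows downward; lengths in m; the calibration is good to about 2 mm. A picture is of the moment at which its call begins: read the wrist's pose just before it. There is no depth.
- workorder.finish_job(): hands the job in; it is judged then, once.
The state is a dict: "clock": time; "q": joint angles; "joint_velocities": joint speeds; "joint_torque": joint torques, N m; "tcp_pos": TCP position; "orientation": TCP orientation; "ft_force": force on the tool from outside, world axes, zero at the start; "torque": the same for the moment, N m; "grip_width": opening from 0.0 (shut) to 1.0 (fully open); "grasp_force": force on a finger pad.
Only numpy, scipy, OpenCV 4.12 (cv2) and the standard library are available. Lean on these libraries where they do the work, as an engineer would, in place of code of your own. Each camera call takes 0.05 s, during which the arm holds its last target. There are 200 camera calls.

## Task

The load in the bench sterilizer is done. With the door still shut, turn the selector knob on its top until its nose clicks in at the stop marked by the tall round-headed pin, and let go of it; then swing the sterilizer's door wide open, about square to the front, so that the instruments can cool. Leave the selector at that stop, and the bottles, vials and other things where they stand.

Things in the scene. Friction and masses are not known exactly. Their poses are not given: they have to be found in the camera images.
- sterilizer: White bench sterilizer, fixed, 240 deep (x) x 300 wide (y) x 185 mm high. Origin: centre of its underside, on the table. x axis: from its front (door side, towards the robot) to its back; y: to its left, the hinge side; z up. The flat top carries the selector near the front (axis at x -68, y -20 mm), a tin and a vial farther back.
- selector (a joint): Selector angle, rad; positive is clockwise from above, end stops at -1.53 and 1.53. 0 = off, nose straight to the sterilizer's back (+x of the sterilizer), always so at the start. Seven click stops 0.471 rad (27 degrees) apart: 0, unmarked, and three marked ones to each side. Between stops it springs to the nearer one, with at most about 0.08 N m.
- selector_grip (a point): Grip point on the knob's upright axis, 44 mm above the sterilizer's top. Black knob: round skirt 52 mm across under an upright bar, 14 mm thick, 14 to 54 mm above the top, along the pointer; its blunt tail ends 26 mm from the axis, the other end tapers to the nose (pointer, white line) 33 mm from it. x: along the nose; z up.
- selector_tip (a point): Point on the pointer's line, 52 mm from the knob's axis (in the air just beyond the nose, straight above the circle of studs) and 44 mm above the sterilizer's top.
- pin: Tall round-headed dark steel pin, 15 mm across, 18 mm high, fixed on the sterilizer's top on a circle of 52 mm radius about the knob's axis. It stands at one of the six marked stops, any of them; the other five have flat dark steel studs, 9 mm across, 3 mm high. Origin: centre of its foot, on the sterilizer's top.
- ster_door (a joint): Door angle, rad: 0 = shut (always so at the start), grows as it opens towards the robot, 1.571 = square to the front, 1.9 = its stop. Seen from above it opens clockwise about its upright hinge line. No latch; the hinge drags with about 0.12 N m and the door stays where it is left.
- door_handle (a point): Grip point of the handle, 12 mm below its upper end, 36 mm below the sterilizer's top. Upright round steel bar, 12 mm thick, 109 mm long, 40 mm in front of the door, a standoff at either end; free to pinch from above, fingers left and right of it. Door: steel plate 188 wide x 160 high x 14 mm. Axes as the sterilizer's when shut; turns with the door.
- door_hinge (a point): Point on the hinge line (upright, at the door's left edge, +y of the sterilizer), level with door_handle; from here the handle is 54 mm out from the front and 158 mm along the door.
- saline: Bystander: clear bottle, 66 mm across, 160 mm high. Origin: centre of its underside.
- spirit: Bystander: amber bottle, 60 mm across, 140 mm high. Origin: centre of its underside.
- vial_a: Bystander: small glass vial, 28 mm across, 55 mm high, on the table in front of the sterilizer's right part. Origin: centre of its underside.
- vial_b: Bystander: small glass vial, 24 mm across, 50 mm high, on the sterilizer's top, behind the selector. Origin: centre of its underside.
- tin: Bystander: flat round steel tin, 60 mm across, 25 mm high, on the back of the sterilizer's top. Origin: centre of its underside.
- dish: Bystander: round steel bowl, 120 mm across, 35 mm high. Origin: centre of its underside.
- carton: Bystander: white carton, 90 x 140 x 60 mm. Origin: centre of its underside.

How it is judged:
By the outcome, as a careful person would: the job done as asked, in the order asked, and still so for the second after the job is handed in, with the robot touching nothing.
It also fails if it takes over 58 s, if anything falls off the work surface, if the arm or the gripper's body presses on something with over 40 N, if the wrist force passes 120 N, or if a joint passes its speed limit or range.

## Working session

There is one attempt and no reset: what is moved stays moved. The work goes in short steps, Python scripts to look and compute and a tool call to move; the robot and the scene stay as the last step left them, time stands still between calls to the robot, and variables do not carry over. Pictures are saved under pics/ and viewed, at most 10 in all, crops included, and the job is handed in when it is done.

Besides the shell and the picture viewer there is one more tool, called in YAML: its name, and indented under it one key for each argument. send_rows: Moves the arm, as the interface text tells. Shifts and turns lie within -1 to 1; 1 stands for 4 cm of shift or 0.08 rad of turn. Its arguments: {"type":"object","properties":{"increments":{"type":"string"},"force":{"type":"number"}},"required":["increments"]}

```bash
mkdir -p pics
cat > h.py <<'E'
from station import robot, eyes, workorder
import cv2, numpy as np, pickle
def snap(n, f):
    s=robot.observe(); d=eyes.grab_frame(n); d=dict(d); d['s']=s
    pickle.dump(d,open(f'pics/{f}.pkl','wb')); cv2.imwrite(f'pics/{f}.png',cv2.cvtColor(d['color'],cv2.COLOR_RGB2BGR)); return d
E
python3 - <<'E'
from h import *
for n in('scene','top','wrist'):
    d=snap(n,n+'0'); print(n,d['vfov'],d['cx'],d['cy'],d['D'],d.get('R'),d.get('t'),d.get('T_tool_cam'))
print(robot.observe())
E
python3 -c "
import cv2,numpy as np
a=cv2.imread('pics/top0.png');cv2.imwrite('pics/top0b.png',cv2.resize(a,(800,600)))
a=cv2.imread('pics/scene0.png');cv2.imwrite('pics/scene0b.png',cv2.resize(a,(800,600)))"
```

```text
scene 42.43679946539872 257.9581497590271 188.67328216891966 [-0.19306548  0.          0.          0.          0.        ] [[ 0.562745    0.82662708  0.00239536]
 [ 0.4520605  -0.30532175 -0.83810497]
 [-0.6920689   0.47272223 -0.54550374]] [-0.34758056 -0.14815409  1.93290353] None
top 52.74760052011958 255.29419094295017 189.712747726192 [-0.09102266  0.          0.          0.          0.        ] [[ 0.01361501 -0.99978028 -0.01593838]
 [-0.98452604 -0.01061878 -0.17491631]
 [ 0.17470863  0.01807324 -0.98445429]] [0.0087539  0.63552593 1.26884294] None
wrist 66.28140898910475 258.78348163862296 190.8814580531569 [0.00211655 0.         0.         0.         0.        ] None None [[-1.71927065e-04 -9.70352736e-01 -2.41693066e-01  6.73018575e-02]
 [ 9.99999985e-01 -1.74635399e-04 -1.02159524e-05 -5.46941795e-05]
 [-3.22950877e-05 -2.41693064e-01  9.70352751e-01 -9.22369549e-02]
 [ 0.00000000e+00  0.00000000e+00  0.00000000e+00  1.00000000e+00]]
{'clock': 0.15, 'q': array([-1.41250662e+00,  4.94053071e-01,  1.34595171e+00, -5.87366686e-06,
        1.30249518e+00, -9.55085406e-02]), 'joint_velocities': array([-0.00082704, -0.00358294, -0.00135419, -0.00050122,  0.00085854,
       -0.00033757]), 'joint_torque': array([-2.02091069e-04, -8.79199290e+01, -3.82050776e+01,  7.07088760e-02,
        5.02185209e-02, -5.41418353e-05]), 'tcp_pos': array([ 0.15689096, -0.60477954,  0.29177993]), 'orientation': array([ 9.91958904e-01,  1.26559576e-01, -1.70681188e-05, -4.53341001e-04]), 'ft_force': array([-0.67159299,  0.78315076,  0.04747922]), 'torque': array([ 0.0430825 ,  0.09674173, -0.0503464 ]), 'grasp_force': 0.0, 'grip_width': 1.0020571719293045}
```

View pics/top0b.png

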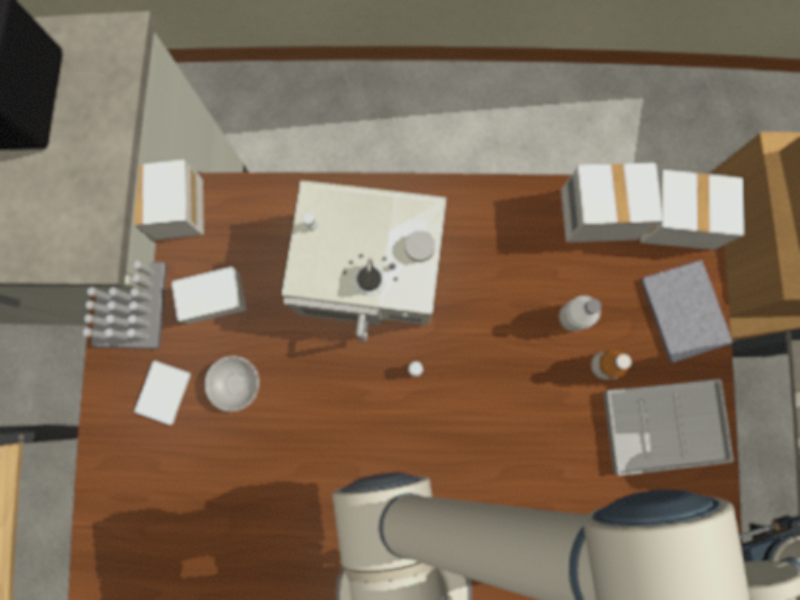

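View pics/scene0b.png

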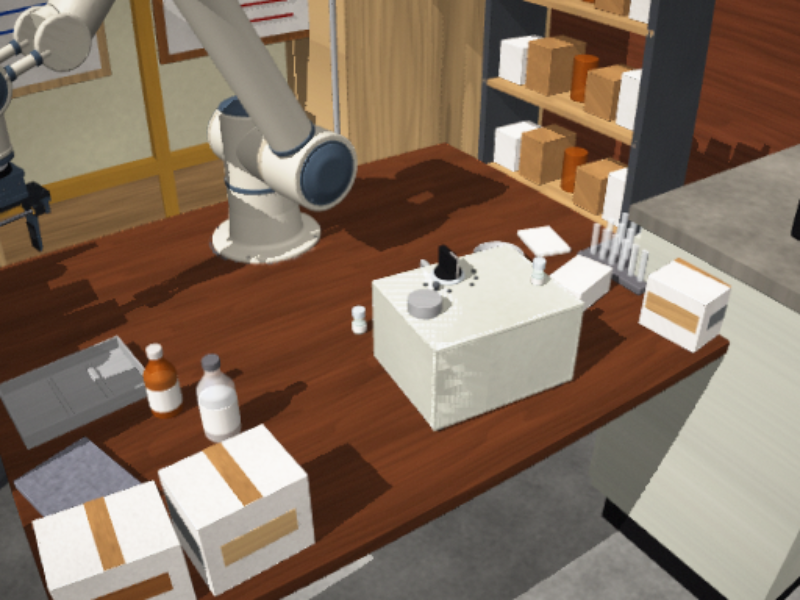

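```bash
python3 -c "
import cv2
a=cv2.imread('pics/top0.png')[110:222,175:295];cv2.imwrite('pics/c1.png',cv2.resize(a,None,fx=5,fy=5,interpolation=cv2.INTER_CUBIC))"
```

```text
(no output)
```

View pics/c1.png

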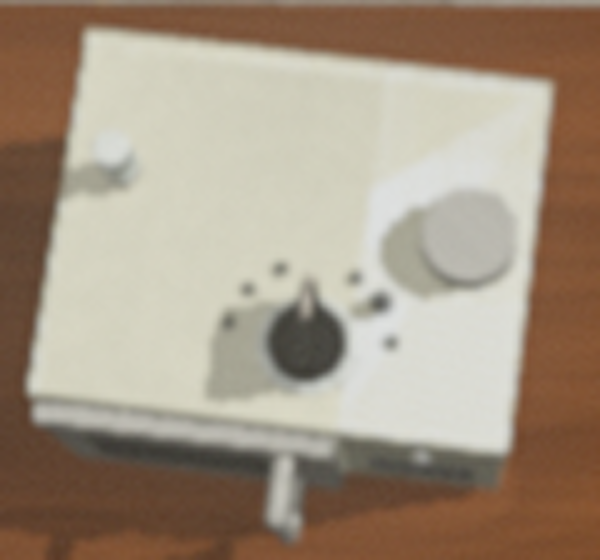

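```bash
cat >> h.py <<'E'
from scipy.optimize import least_squares
from scipy.spatial.transform import Rotation as Ro
def K(d):
    f=192/np.tan(np.radians(d['vfov'])/2); return np.array([[f,0,d['cx']],[0,f,d['cy']],[0,0,1]])
def proj(d,X):
    X=np.atleast_2d(np.asarray(X,float))
    if d.get('R') is not None: R,t=np.array(d['R']),np.array(d['t'])
    else:
        T=np.eye(4);T[:3,:3]=Ro.from_quat(d['s']['orientation']).as_matrix();T[:3,3]=d['s']['tcp_pos']
        M=np.linalg.inv(T@np.array(d['T_tool_cam']));R,t=M[:3,:3],M[:3,3]
    return cv2.projectPoints(X,cv2.Rodrigues(R)[0],t,K(d),np.array(d['D']))[0][:,0]
def S2W(p,L):
    c,s=np.cos(p[2]),np.sin(p[2]); L=np.atleast_2d(L)
    return np.c_[p[0]+c*L[:,0]-s*L[:,1],p[1]+s*L[:,0]+c*L[:,1],L[:,2]]
def stud(k,z=.188): a=k*.4712; return [-.068+.052*np.cos(a),-.02-.052*np.sin(a),z]
E
python3 - <<'E'
from h import *
d=pickle.load(open('pics/top0.pkl','rb'))
L=[[.12,.15,.185],[.12,-.15,.185],[-.12,-.15,.185],[-.12,.15,.185]]+[stud(k) for k in(-1,-2,-3,1,3)]
c=np.array([[87,29],[553,81],[508,452],[29,394],[280,268],[248,289],[229,321],[355,278],[390,343]])
px=(c+.5)/5-.5+[175,110]
f=lambda p:(proj(d,S2W(p,L))-px).ravel()
r=least_squares(f,[.6,0.1,-.1]); print(r.x); print(f(r.x).reshape(-1,2).round(2))
print(proj(d,S2W(r.x,[stud(2,.203)])), (np.array([380,301])+.5)/5-.5+[175,110])
print('axis',S2W(r.x,[[-.068,-.02,.229]]))
E
```

```text
[ 0.71655735  0.08557768 -0.1124382 ]
[[ 0.04  0.21]
 [-0.4   0.33]
 [-0.13  0.21]
 [-0.41 -0.01]
 [ 0.22 -0.1 ]
 [ 0.06 -0.11]
 [-0.1   0.12]
 [ 0.21 -0.31]
 [ 0.5  -0.32]]
[[250.91614929 169.402657  ]] [250.6 169.8]
axis [[0.64674271 0.07333367 0.229     ]]
```

send_rows:
  increments: "0.5 -0.4 -0.2 0 0 0 0;0.75 -0.6 -0.3 0 0 0 0;0.75 -0.6 -0.3 0 0 0 0;0.75 -0.6 -0.3 0 0 0 0;0.75 -0.6 -0.3 0 0 0 0;0.75 -0.6 -0.3 0 0 0 0;0.75 -0.6 -0.3 0 0 0 0;0.75 -0.6 -0.2 0 0 0 0;0.75 -0.6 0 0 0 0 0;0.75 -0.6 0 0 0 0 0"

```text
clock: 0.98
tcp_pos: [0.3802, -0.306, 0.3808]
orientation: [0.992, 0.126, 0.0, 0.0]
ft_force: [1.5, -0.8, 0.0]
grip_width: 0.997
grasp_force: 0.0
```

send_rows:
  increments: "0.75 -0.6 0 0 0 -0.5 0;0.75 -0.6 0 0 0 0 0;0.75 -0.6 0 0 0 0 0;0.75 -0.6 0 0 0 0 0;0.75 -0.6 0 0 0 0 0;0.75 -0.6 0 0 0 0 0;0.75 -0.6 0 0 0 0 0;0.75 -0.6 0 0 0 0 0;0.75 -0.6 0 0 0 0 0;0 0 0 0 0 -0.8 0"

```text
clock: 1.82
tcp_pos: [0.5791, -0.0186, 0.3796]
orientation: [0.984, 0.179, 0.0, -0.001]
ft_force: [-0.9, -0.1, -1.2]
grip_width: 1.002
grasp_force: 0.0
```

send_rows:
  increments: "0 0 0 0 0 -1 0;0 0 0 0 0 -1 0;0 0 0 0 0 -1 0;0 0 0 0 0 -1 0;0 0 0 0 0 -1 0;0 0 0 0 0 -1 0;0 0 0 0 0 -1 0;0 0 0 0 0 -1 0;0 0 0 0 0 -1 0;0 0 0 0 0 -1 0"

```text
clock: 2.65
tcp_pos: [0.5764, -0.0235, 0.38]
orientation: [0.836, 0.549, -0.0, -0.0]
ft_force: [0.2, 0.0, -1.1]
grip_width: 1.002
grasp_force: 0.0
```

send_rows:
  increments: "0 0 0 0 0 -1 0;0 0 0 0 0 -1 0;0 0 0 0 0 -1 0;0 0 0 0 0 -1 0;0 0 0 0 0 -1 0;0 0 0 0 0 -1 0;0 0 0 0 0 -1 0;0 0 0 0 0 -1 0;0 0 0 0 0 -1 0;0 0 0 0 0 -1 0"

```text
clock: 3.48
tcp_pos: [0.5764, -0.0236, 0.38]
orientation: [0.556, 0.831, -0.0, -0.0]
ft_force: [-0.4, 0.0, -0.3]
grip_width: 1.003
grasp_force: 0.0
```

send_rows:
  increments: "0 0 0 0 0 -1 0;0 0 0 0 0 -1 0;0 0 0 0 0 -1 0;0 0 0 0 0 -1 0;0 0 0 0 0 -1 0;0 0 0 0 0 -1 0;0 0 0 0 0 -1 0;0 0 0 0 0 -1 0;0 0 0 0 0 -1 0;0 0 0 0 0 -1 0"

```text
clock: 4.32
tcp_pos: [0.5764, -0.0235, 0.38]
orientation: [0.189, 0.982, 0.0, -0.0]
ft_force: [0.4, -1.2, -0.1]
grip_width: 0.994
grasp_force: 0.0
```

```bash
cat >> h.py <<'E'
def togo(target,yaw):
    s=robot.observe(); R=Ro.from_quat(s['orientation']).as_matrix()
    print('t',s['clock'],'tcp',np.round(s['tcp_pos'],4),'q6',s['q'][5].round(2),'F',s['ft_force'].round(1),'w',round(s['grip_width'],3),'g',s['grasp_force'])
    Rt=np.array([[np.cos(yaw),np.sin(yaw),0],[np.sin(yaw),-np.cos(yaw),0],[0,0,-1]])
    print('yaw',np.arctan2(R[1,0],R[0,0]).round(4),'shift units',(R.T@(np.array(target)-s['tcp_pos'])/.04).round(2),'turn units',(Ro.from_matrix(R.T@Rt).as_rotvec()/.08).round(2))
E
python3 - <<'E'
from h import *
togo([.6467,.0733,.36],np.pi-.1124); d=snap('wrist','w1')
p=[ 0.71655735, 0.08557768,-0.1124382 ]
a=cv2.imread('pics/w1.png')
for k in range(-3,4):
    u=proj(d,S2W(p,[stud(k)]))[0]; cv2.circle(a,tuple(int(v) for v in u),2,(0,0,255),-1)
for q in([-.068,-.02,.239],[-.174,-.008,.161]):
    u=proj(d,S2W(p,[q]))[0]; cv2.circle(a,tuple(int(v) for v in u),2,(0,255,0),-1)
cv2.imwrite('pics/w1b.png',cv2.resize(a,(800,600)))
E
```

```text
t 4.3167 tcp [ 0.5764 -0.0235  0.38  ] q6 -1.34 F [ 0.4 -1.2 -0.1] w 0.994 g 0.0
yaw 2.7618 shift units [-0.73  2.9   0.5 ] turn units [-0.   -0.01 -3.34]
```

View pics/w1b.png

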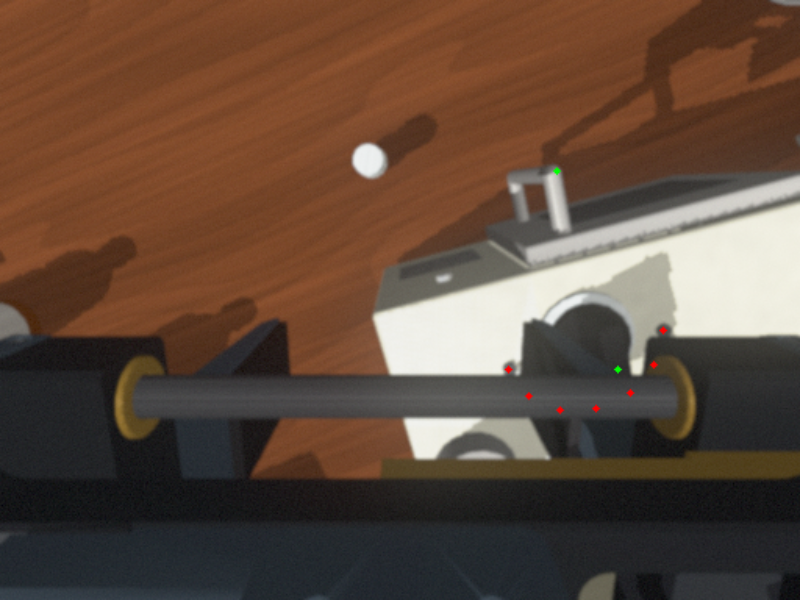

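send_rows:
  increments: "-0.15 0.58 0 0 0 0 0;-0.15 0.58 0 0 0 0 0;-0.15 0.58 0 0 0 0 0;-0.15 0.58 0 0 0 0 0;-0.13 0.58 0 0 0 0 0;0 0 0 0 0 -0.84 0;0 0 0 0 0 -0.84 0;0 0 0 0 0 -0.83 0;0 0 0 0 0 -0.83 0;0 0 0 0 0 0 0"

```text
clock: 5.2
tcp_pos: [0.647, 0.0731, 0.3799]
orientation: [0.057, 0.998, -0.0, -0.0]
ft_force: [0.1, -0.4, -0.7]
grip_width: 0.998
grasp_force: 0.0
```

Run:
```python
from h import *
togo([.6467,.0733,.289],np.pi-.1124)
d=pickle.load(open('pics/top0.pkl','rb'))
p=[ 0.71655735, 0.08557768,-0.1124382 ]
u=np.array([[415/1.5625,369/1.5625]])
r=least_squares(lambda v:(proj(d,[[v[0],v[1],.055]])-u).ravel(),[.5,0]);print('vial_a',r.x)
print('handle',S2W(p,[[-.12-.054,-.008,.149]]))
```

```text
t 5.2 tcp [0.647  0.0731 0.3799] q6 -1.44 F [ 0.1 -0.4 -0.7] w 0.998 g 0.0
yaw 3.0267 shift units [0.01 0.   2.27] turn units [-0.   -0.01 -0.03]
vial_a [ 0.47762933 -0.02021155]
handle [[0.54275846 0.09715125 0.149     ]]
```

send_rows:
  increments: "0 0 0.5 0 0 0 0;0 0 0.6 0 0 0 0;0 0 0.6 0 0 0 0;0 0 0.57 0 0 0 0;0 0 0 0 0 0 0.4;0 0 0 0 0 0 0.7;0 0 0 0 0 0 0.9;0 0 0 0 0 0 1;0 0 0 0 0 0 1;0 0 0 0 0 0 1"
  force: 15

```text
clock: 6.03
tcp_pos: [0.6473, 0.0731, 0.2905]
orientation: [0.058, 0.998, 0.0, 0.001]
ft_force: [0.8, -0.8, -0.8]
grip_width: 0.595
grasp_force: 0.0
```

send_rows:
  increments: "0 0 0 0 0 0 1;0 0 0 0 0 0 1;0 0 0 0 0 0 1;0 0 0 0 0 0 1;0 0 0 0 0 0 1;0 0 0 0 0 0 1;0 0 0 0 0 0 1;0 0 0 0 0 0 1;0 0 0 0 0 0 1;0 0 0 0 0 0 1"

```text
clock: 6.87
tcp_pos: [0.6471, 0.074, 0.2894]
orientation: [0.058, 0.998, 0.001, 0.0]
ft_force: [1.2, 7.9, -1.1]
grip_width: 0.152
grasp_force: 15.0
```

send_rows:
  increments: "0 0.02 0 0 0 0 1;0 0 0 0 0 0.4 1;0 0 0 0 0 0.7 1;0 0 0 0 0 0.7 1;0 0 0 0 0 0.7 1;0 0 0 0 0 0.7 1;0 0 0 0 0 0.7 1;0 0 0 0 0 0.7 1;0 0 0 0 0 0.7 1;0 0 0 0 0 0.7 1"

```text
clock: 7.7
tcp_pos: [0.6472, 0.0743, 0.2894]
orientation: [0.295, 0.955, 0.0, 0.0]
ft_force: [1.7, 4.7, -0.3]
grip_width: 0.15
grasp_force: 15.0
```

send_rows:
  increments: "0 0 0 0 0 0.7 1;0 0 0 0 0 0.7 1;0 0 0 0 0 0.7 1;0 0 0 0 0 0.7 1;0 0 0 0 0 0.7 1;0 0 0 0 0 0.7 1;0 0 0 0 0 0.7 1;0 0 0 0 0 0.6 1;0 0 0 0 0 0.3 1;0 0 0 0 0 0 1"

```text
clock: 8.53
tcp_pos: [0.6474, 0.0744, 0.2894]
orientation: [0.507, 0.862, 0.001, -0.0]
ft_force: [2.3, 5.6, -0.8]
grip_width: 0.15
grasp_force: 15.0
```

Run:
```python
from h import *
togo([.6467,.0733,.289],np.pi-.1124-.9425); print(robot.observe()['torque'])
```

```text
t 8.5333 tcp [0.6474 0.0744 0.2894] q6 -0.49 F [ 2.3  5.6 -0.8] w 0.15 g 14.99556452035904
yaw 2.0793 shift units [-0.02 -0.03  0.01] turn units [ 0.01 -0.01 -0.09]
[ 1.07245157 -0.52255296  0.01279163]
```

send_rows:
  increments: "0 0 0 0 0 0 0.5;0 0 0 0 0 0 0.5;0 0 0 0 0 0 0.5;0 0 0 0 0 0 0.5;0 0 0 0 0 0 0.5;0 0 0 0 0 0 0.5;0 0 0 0 0 0 0.5;0 0 -0.3 0 0 0 0.5;0 0 -0.6 0 0 0 0.5;0 0 -0.8 0 0 0 0.5"

```text
clock: 9.37
tcp_pos: [0.6462, 0.0738, 0.3561]
orientation: [0.506, 0.863, -0.001, -0.002]
ft_force: [0.2, -0.4, 0.6]
grip_width: 0.498
grasp_force: 0.0
```

Run:
```python
from h import *
# target above handle: grasp yaw parallel to sterilizer
togo([.5428,.0972,.36],np.pi-.1124)
snap('top','t2'); 
a=cv2.imread('pics/t2.png')[110:222,175:295];cv2.imwrite('pics/c2.png',cv2.resize(a,None,fx=5,fy=5,interpolation=cv2.INTER_CUBIC))
```

```text
t 9.3667 tcp [0.6462 0.0738 0.3561] q6 -0.49 F [ 0.2 -0.4  0.6] w 0.498 g 0.0
yaw 2.081 shift units [ 1.77 -1.97 -0.09] turn units [ -0.03  -0.05 -11.85]
```

View pics/c2.png

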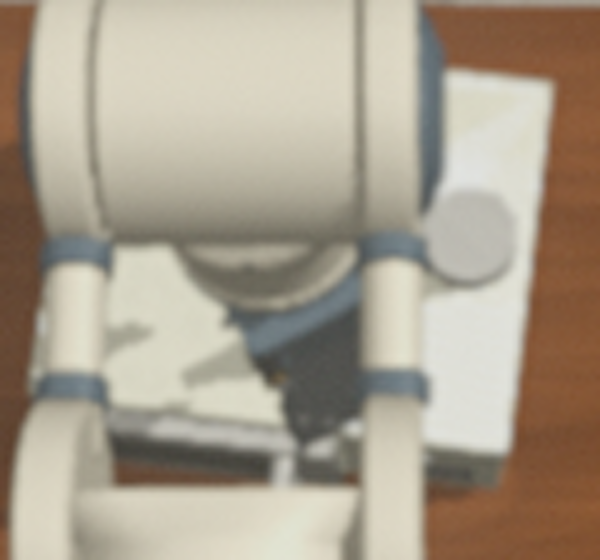

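send_rows:
  increments: "0.3 -0.33 0 0 0 0 0.2;0.3 -0.33 0 0 0 0 0.2;0.3 -0.33 0 0 0 0 0.2;0.3 -0.33 0 0 0 0 0.2;0.3 -0.33 0 0 0 0 0.2;0.27 -0.32 0 0 0 0 0.2;0 0 0 0 0 -1 0.2;0 0 0 0 0 -1 0.2;0 0 0 0 0 -1 0.2;0 0 0 0 0 -1 0.2"

```text
clock: 10.25
tcp_pos: [0.5437, 0.0972, 0.3576]
orientation: [0.36, 0.933, 0.0, 0.0]
ft_force: [0.2, 0.1, -1.2]
grip_width: 0.798
grasp_force: 0.0
```

send_rows:
  increments: "0 0 0 0 0 -1 0.2;0 0 0 0 0 -1 0.2;0 0 0 0 0 -1 0.2;0 0 0 0 0 -1 0.2;0 0 0 0 0 -1 0.2;0 0 0 0 0 -1 0.2;0 0 0 0 0 -1 0.2;0 0 0 0 0 -0.8 0.2;0 0 0 0 0 0 0.2;0 0 0 0 0 0 0.2"

```text
clock: 11.08
tcp_pos: [0.5438, 0.0972, 0.3574]
orientation: [0.059, 0.998, 0.0, 0.0]
ft_force: [0.2, -1.5, 0.1]
grip_width: 0.799
grasp_force: 0.0
```

Run:
```python
from h import *
togo([.5428,.0972,.209],np.pi-.1124)
p=[ 0.71655735, 0.08557768,-0.1124382 ]
d=snap('wrist','w2'); a=cv2.imread('pics/w2.png')
for k in (1,2,3):
    u=proj(d,S2W(p,[stud(k)]))[0]; cv2.circle(a,tuple(int(v) for v in u),2,(0,0,255),-1)
u=proj(d,S2W(p,[[-.174,-.008,.161]]))[0]; cv2.circle(a,tuple(int(v) for v in u),2,(0,255,0),-1)
cv2.imwrite('pics/w2b.png',cv2.resize(a,(800,600)))
d=pickle.load(open('pics/top0.pkl','rb'))
u=np.array([[232/1.5625,384/1.5625]])
r=least_squares(lambda v:(proj(d,[[v[0],v[1],.03]])-u).ravel(),[.5,0]);print('dish',r.x)
```

```text
t 11.0833 tcp [0.5438 0.0972 0.3574] q6 -1.38 F [ 0.2 -1.5  0.1] w 0.799 g 0.0
yaw 3.0229 shift units [ 0.03 -0.    3.71] turn units [ 0.    0.   -0.08]
dish [0.4397827  0.38261811]
```

View pics/w2b.png

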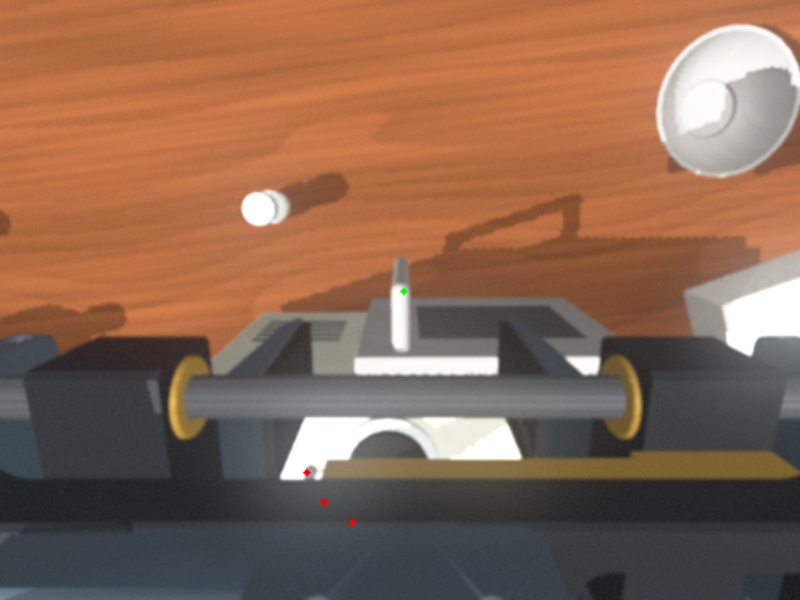

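send_rows:
  increments: "0 0 0.3 0 0 -0.08 0.2;0 0 0.6 0 0 0 0.2;0 0 0.6 0 0 0 0.2;0 0 0.6 0 0 0 0.2;0 0 0.6 0 0 0 0.3;0 0 0.6 0 0 0 0.4;0 0 0.4 0 0 0 0.5;0 0 0 0 0 0 0.6;0 0 0 0 0 0 0.8;0 0 0 0 0 0 1"
  force: 15

```text
clock: 11.97
tcp_pos: [0.5444, 0.0972, 0.2105]
orientation: [0.055, 0.998, 0.0, 0.001]
ft_force: [-0.2, -0.6, -0.1]
grip_width: 0.394
grasp_force: 0.0
```

send_rows:
  increments: "0 0 0 0 0 0 1;0 0 0 0 0 0 1;0 0 0 0 0 0 1;0 0 0 0 0 0 1;0 0 0 0 0 0 1;0 0 0 0 0 0 1;0 0 0 0 0 0 1;0 0 0 0 0 0 1;0 0 0 0 0 0 1;0 0 0 0 0 0 1"

```text
clock: 12.8
tcp_pos: [0.5428, 0.0952, 0.2102]
orientation: [0.055, 0.998, -0.002, -0.001]
ft_force: [-8.6, -22.3, 14.6]
grip_width: 0.128
grasp_force: 15.0
```

Run:
```python
from h import *
togo([.5428,.0972,.209],np.pi-.1124)
p=[ 0.71655735, 0.08557768,-0.1124382 ]
print('hinge',S2W(p,[[-.12,.15,.149]]))
```

```text
t 12.8 tcp [0.5428 0.0952 0.2102] q6 -1.39 F [ -8.6 -22.3  14.6] w 0.128 g 15.029113733908162
yaw 3.0314 shift units [0.01 0.05 0.03] turn units [-0.05 -0.01  0.03]
hinge [[0.61414531 0.24809467 0.149     ]]
```

send_rows:
  increments: "0 -0.06 0 0 0 0 1;0 0 0 0 0 0 1;0.19 0.07 0 0 0 0.6 1;0.19 0.07 0 0 0 0.6 1;0.19 0.07 0 0 0 0.6 1;0.19 0.07 0 0 0 0.6 1;0.19 0.07 0 0 0 0.6 1;0.19 0.07 0 0 0 0.6 1;0 0 0 0 0 0 1;0 0 0 0 0 0 1"

```text
clock: 13.63
tcp_pos: [0.5029, 0.1216, 0.2102]
orientation: [0.198, 0.98, -0.0, 0.0]
ft_force: [-3.5, -3.5, 10.5]
grip_width: 0.127
grasp_force: 15.0
```

```bash
cat >> h.py <<'E'
def door(th):
    p=[ 0.71655735, 0.08557768,-0.1124382 ]
    c,s=np.cos(th),np.sin(th); x,y=-.054,-.158
    w=S2W(p,[[-.12+c*x+s*y,.15-s*x+c*y,.21]])[0]; togo(w,np.pi-.1124-th)
    o=robot.observe(); R=Ro.from_quat(o['orientation']).as_matrix(); print('F tool',(R.T@o['ft_force']).round(1))
E
python3 -c "
from h import *
door(.288)"
```

```text
t 13.6333 tcp [0.5029 0.1216 0.2102] q6 -1.05 F [-3.5 -3.5 10.5] w 0.127 g 15.021022036671638
yaw 2.7434 shift units [0.02 0.05 0.  ] turn units [0.   0.01 0.03]
F tool [  1.9  -4.6 -10.5]
```

send_rows:
  increments: "0.19 0.07 0 0 0 0.6 1;0.25 0.095 0 0 0 0.8 1;0.25 0.095 0 0 0 0.8 1;0.25 0.095 0 0 0 0.8 1;0.25 0.095 0 0 0 0.8 1;0.25 0.095 0 0 0 0.8 1;0.25 0.095 0 0 0 0.8 1;0.25 0.095 0 0 0 0.8 1;0.25 0.095 0 0 0 0.8 1;0.19 0.07 0 0 0 0.6 1"

```text
clock: 14.47
tcp_pos: [0.4522, 0.2084, 0.2102]
orientation: [0.484, 0.875, 0.001, 0.001]
ft_force: [3.5, -0.7, 5.1]
grip_width: 0.125
grasp_force: 15.0
```

```bash
python3 -c "
from h import *
door(.288+.608)"
```

```text
t 14.4667 tcp [0.4522 0.2084 0.2102] q6 -0.25 F [ 3.5 -0.7  5.1] w 0.125 g 15.016838014125824
yaw 2.132 shift units [0.03 0.   0.01] turn units [ 0.03  0.01 -0.01]
F tool [-2.5  2.6 -5. ]
```

send_rows:
  increments: "0.19 0.07 0 0 0 0.6 1;0.28 0.107 0 0 0 0.9 1;0.28 0.107 0 0 0 0.9 1;0.28 0.107 0 0 0 0.9 1;0.28 0.107 0 0 0 0.9 1;0.28 0.107 0 0 0 0.9 1;0.28 0.107 0 0 0 0.9 1;0.28 0.107 0 0 0 0.9 1;0.28 0.107 0 0 0 0.9 1;0.19 0.07 0 0 0 0.6 1"

```text
clock: 15.3
tcp_pos: [0.4648, 0.318, 0.2102]
orientation: [0.745, 0.667, 0.002, 0.001]
ft_force: [12.7, -7.4, 1.7]
grip_width: 0.128
grasp_force: 15.0
```

send_rows:
  increments: "0 0 0 0 0 0 1;0 0 0 0 0 0 1;0 0 0 0 0 0 0.6;0 0 0 0 0 0 0.6;0 0 0 0 0 0 0.6;0 0 0 0 0 0 0.6;0 0 0 0 0 0 0.6;0 0 0 0 0 0 0.6;0 0 0 0 0 0 0.6;0 0 0 0 0 0 0.6"

```text
clock: 16.13
tcp_pos: [0.4627, 0.317, 0.2094]
orientation: [0.744, 0.668, -0.0, -0.0]
ft_force: [-0.0, -0.3, 0.4]
grip_width: 0.403
grasp_force: 0.0
```

```bash
python3 -c "
from h import *
door(1.571)"
```

```text
t 16.1333 tcp [0.4627 0.317  0.2094] q6 0.6 F [-0.  -0.3  0.4] w 0.403 g 0.0
yaw 1.4634 shift units [ 0.06  0.01 -0.01] turn units [-0.    0.    0.06]
F tool [-0.3 -0.  -0.4]
```

Lift straight up, then move right along world −y to uncover the view.

send_rows:
  increments: "0 0 -0.3 0 0 0 0.6;0 0 -0.6 0 0 0 0.6;0 0 -0.8 0 0 0 0.6;0 0 -0.9 0 0 0 0.6;0 0 -0.9 0 0 0 0.6;0 0 -0.9 0 0 0 0.6;0 0 -0.6 0 0 0 0.6;-0.5 0 0 0 0 0 0.6;-0.9 0 0 0 0 0 0.6;-0.9 0 0 0 0 0 0.6"

```text
clock: 16.97
tcp_pos: [0.4526, 0.2251, 0.4096]
orientation: [0.743, 0.669, 0.0, 0.0]
ft_force: [0.7, -0.7, -0.1]
grip_width: 0.399
grasp_force: 0.0
```

send_rows:
  increments: "-0.9 0 0 0 0 0 0.6;-0.9 0 0 0 0 0 0.6;-0.9 0 0 0 0 0 0.6;-0.9 0 0 0 0 0 0.6;-0.9 0 0 0 0 0 0.6;-0.9 0 0 0 0 0 0.6;-0.9 0 0 0 0 0 0.6;-0.9 0 0 0 0 0 0.6;-0.9 0 0 0 0 0 0.6;-0.5 0 0 0 0 0 0.6"

```text
clock: 17.8
tcp_pos: [0.4154, -0.1194, 0.4095]
orientation: [0.745, 0.668, -0.0, 0.0]
ft_force: [-0.2, 1.7, 0.8]
grip_width: 0.398
grasp_force: 0.0
```

send_rows:
  increments: "-0.5 0 0 0 0 0 0.6;-0.9 0 0 0 0 0 0.6;-0.9 0 0 0 0 0 0.6;-0.9 0 0 0 0 0 0.6;-0.9 0 0 0 0 0 0.6;0 0 0 0 0 0 0.6;0 0 0 0 0 0 0.6;0 0 0 0 0 0 0.6;0 0 0 0 0 0 0.6;0 0 0 0 0 0 0.6"

```text
clock: 18.63
tcp_pos: [0.3986, -0.2785, 0.4095]
orientation: [0.744, 0.669, 0.0, 0.0]
ft_force: [-0.1, -0.3, 0.3]
grip_width: 0.395
grasp_force: 0.0
```

Run:
```python
from h import *
snap('top','t3'); a=cv2.imread('pics/t3.png')[105:255,130:310];cv2.imwrite('pics/c3.png',cv2.resize(a,None,fx=4,fy=4,interpolation=cv2.INTER_CUBIC))
```

```text
(no output)
```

View pics/c3.png

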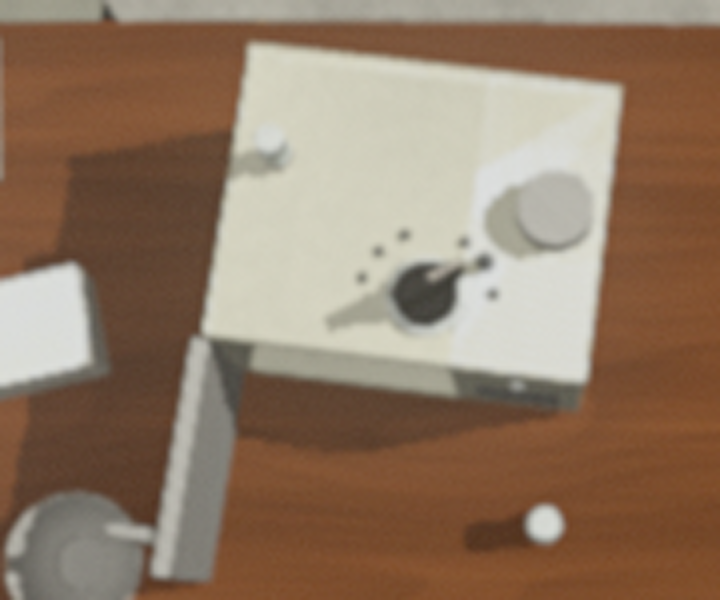

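The nose (485,262) points at the pin, and the door stands square to the front. The dish, vials and tin are where they were.

```bash
python3 -c "
from h import *
print(workorder.finish_job())"
```

```text
the job is handed in; nothing more can be done
None
```

The selector is set at the pin-marked stop (second stop clockwise, 0.94 rad), the door is open about square to the front, the bystanders seen in the last top view are unmoved, and the job was handed in at about 19 s.

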